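Fit a filter cassette so that it holds the interlock plunger in

TASK

Fit the fresh filter cassette, which stands on end, into the bench dust extractor: first lay it flat on the bench, barred intake face up, without letting it topple, and let go of it. Then take it again, slide its nose (the end with the steel strike plate) under the fan housing against the spring plunger until its tail clears the heel bar, and lower it flat behind the bar, so that it holds the plunger in. Leave the glue bottle, jar and dish where they are.

Things in the scene. Friction and masses are not known exactly. Their poses are not given: they have to be found in the camera images.
- cassette: Loose filter cassette, 0.2 kg, solid: 110 (x, nose at +) by 56 (y) by 30 mm (z), grey frame, white pleats. Origin: centre of its underside. Nose end: small steel strike plate; tail (-x): plain, grip ribs on the sides near it. +z: out of the intake face (two lengthwise bars over the pleats; underside has none). Starts on its tail, nose up, intake face turned to the robot's right.
- cassette_nose (a point): Centre of the cassette's nose end face (the steel strike plate): 55 mm from the origin along its +x, 15 mm above its underside.
- extractor: Grey bench dust extractor, fixed, 210 (x) by 120 mm (y), 86 mm high at the fan. Origin: centre of its underside, on the bench; x is the insertion direction, away from the robot, z up. Flat bay floor at z = 30 mm. Cassette seated: flat on the floor, intake face up, nose to +x, its origin at x = -15 to -10, y = 0 within 3, z = 30 mm, tail against or up to 5 mm ahead of the heel bar.
- heel (a point): Top of the steel heel bar at the near end of the bay, middle of its inner (far) edge: extractor x = -70, z = 38 mm. The bar stands 8 mm above the bay floor, 50 mm wide (y), 8 mm thick; a 2 mm foot plate lies before it to x = -93 mm.
- mouth (a point): Middle of the fan housing's mouth at bay floor level: extractor x = 22, z = 30 mm. The mouth is 62 mm wide, 47 mm high, 26 mm deep to the switch body. Steel rails 62 mm apart, 20 mm above the bay floor, lead into it from x = -16 mm, with flared ends from x = -28 mm (74 mm apart). Nearer than that nothing stands beside the bay above its floor: room for fingers.
- plunger (a joint): Spring plunger of the filter interlock, sliding along the extractor's +x: 0 = free, 0.012 m = fully in. Force about 1.5 N at 0, 3 N at 7 mm, 4.1 N at 12 mm. Seated cassette: 7 to 12 mm.
- plunger_tip (a point): Tip of the plunger, a 9 mm steel pin with a round end, on the extractor's centre line, 15 mm above the bay floor, at extractor x = 33 mm when free (under the roof of the fan housing); it moves with the plunger.
- glue_bottle: White glue bottle, 37 mm across, 88 mm high, loose; origin under its centre. Stays where it is.
- jar_glass: Empty clear glass jar, 46 mm across, 53 mm high, loose; origin under its centre. Stays where it is.
- petri_dish: Shallow clear dish with crumbs, 60 mm across, 12 mm high, loose; origin under its centre. Stays where it is.

How it is judged:
On the way:
1. the cassette lies flat on the bench, intake face up, let go (angle between cassette's own z axis and vertical below 0.1 rad and height (world z) of cassette below 0.005 m and contact force between the fingers and cassette below 0.1 N and linear speed of cassette below 0.03 m/s), for 0.2 s.
At the end, for the whole second after the job is handed in: The cassette lies still and flat on the bay floor (within 3 mm and 0.06 rad), intake face up, nose under the fan housing (nose face 36 to 50 mm ahead of the extractor's origin, turned less than 0.12 rad from its axis), and holds the plunger pushed in by more than 5 mm (value of joint plunger above 0.005 m and z of cassette in the frame of extractor between 0.026 and 0.033 m and x of cassette_nose in the frame of extractor between 0.036 and 0.05 m and angle between cassette's own z axis and vertical below 0.06 rad and angle between the x axis of cassette and the x axis of extractor, either way round below 0.12 rad and linear speed of cassette below 0.02 m/s); the robot touches nothing.
It fails at once if the cassette topples or is flung (turns faster than 6 rad/s) (angular speed of cassette above 6 rad/s).
It fails at once if the glue bottle is moved more than 25 mm (distance of glue_bottle from where it was at the start of the episode above 0.025 m).
It fails at once if the jar is moved more than 25 mm (distance of jar_glass from where it was at the start of the episode above 0.025 m).
It fails at once if the dish is moved more than 25 mm (distance of petri_dish from where it was at the start of the episode above 0.025 m).
It also fails if it takes over 64 s, if anything falls off the work surface, if the arm or the gripper's body presses on something with over 40 N, if the wrist force passes 120 N, or if a joint passes its speed limit or range.

ROBOT

A 6-joint arm with a two-finger parallel gripper is mounted at the origin on a cart in front of the work surface, level with it; the furniture and walls round the work are solid. World frame = base frame: x ahead of the robot, y to its left, z up, the work surface at z = 0. Lengths are in m, angles in rad, forces in N, time in s.
With the tool pointing down it reaches from about 0.25 to 0.775 m from the base axis. Payload 4 kg.
Tool frame: the origin (TCP) lies on the mounting face of the last link; the fingertips stand bot.finger_overhang ahead of it and the grasp point (between the pads) lies 180 mm ahead of it (bot.finger_overhang is the distance from the TCP to the fingertips, in m); z points along the fingers, y is the line along which they close (so a half turn about z gives the same grasp; the last joint's range is limited). The gripper opens to 94 mm and grips with 3 to 60 N. Pads are 16 mm wide; open, the fingers measure 119 mm over their backs; the gripper's body (75 mm by 177 mm) begins 78 mm behind the grasp point.
Start: joints at [-1.258, 0.087, 1.371, -0, 1.684, -0.103], TCP at [0.222, -0.503, 0.405] pointing down, gripper open.
Joint ranges: [-3.1, 3.1], [-0.76, 2.03], [0.27, 2.55], [-1.08, 4.22], [0.17, 2.65], [-2.57, 2.57]. Speed limits (rad/s): [2.79, 2.79, 3.14, 3.14, 3.14, 3.14].

INTERFACE

Orientations are given as a unit quaternion [x, y, z, w].
In Python, from station import bot gives the robot as it stands.
- The arm moves only by the shell command python3 drive.py 'ROWS' [FORCE]. ROWS is a JSON list of rows, 1 to 20 of them, each an object with the fields pos (a list: dx, dy, dz in m), spin (a turn about the tool's z in rad), jaw (the finger opening in m); a field left out counts as zero (the opening has to be given); each row shifts and turns the commanded pose from where the row before left it, along the tool's axes as they then stand; what a row does not reach is not made up. A row lasts 1/8 s, in which the tool goes at most 0.0625 m and 0.188 rad, less where a joint would pass 70% of its speed; a pose out of reach is approached as far as the arm can. The fingers move at their own pace and stop on an object; FORCE is the grip in N (left out, the last holds). Time passes only in rows, so rows that do not move let the fingers close. It prints the time, the measured TCP pose, the force, the opening and the grip force at its end. Input that does not fit is refused with a message, and nothing moves.
- bot.observe(): the state, without advancing time (a new reading comes with each control period).
- bot.snapshot(name): name is "side" or "top"; returns a dict with "pixels" (480x640x3 uint8, blue, green, red), "fx", "fy", "cx", "cy" (pixels), "position" and "rotation" of the camera in the world. Camera axes: x right, y down, z forward; pixel columns grow to the right and rows downward; lengths in m; the calibration is good to about 2 mm. A picture is of the moment at which its call begins. There is no depth.
- bot.job_done(): hands the job in; it is judged then, once.
The state is a dict: "time": time; "joints": joint angles; "joint_velocities": joint speeds; "effort": joint torques, N m; "tcp_pos": TCP position; "orientation": TCP orientation; "contact_force": force on the tool from outside, world axes, zero at the start; "moment": the same for the moment, N m; "finger_gap": finger opening in m; "finger_force": force on a finger pad.
Only numpy, scipy, OpenCV 4.12 (cv2) and the standard library are available. Lean on these libraries where they do the work, as an engineer would, in place of code of your own. Each camera call takes 0.05 s, during which the arm holds its last target. There are 200 camera calls.

## Working session

There is one attempt and no reset: what is moved stays moved. The work goes in short steps, Python scripts to look and compute and a shell command to move; the robot and the scene stay as the last step left them, time stands still between calls to the robot, and variables do not carry over. Pictures are saved under pics/ and viewed, at most 10 in all, crops included, and the job is handed in when it is done.

```bash
ls; mkdir -p pics
python3 - <<'E'
from station import bot
import cv2
o=bot.observe();print(o['tcp_pos'],o['orientation'],o['finger_gap'],bot.finger_overhang)
for n in("side","top"):
    s=bot.snapshot(n);cv2.imwrite(f"pics/{n}0.png",s['pixels']);print(n,s['fx'],s['fy'],s['cx'],s['cy'],s['position'],s['rotation'])
E
```

```text
drive.py
pics
station.py
[ 0.22210444 -0.50304018  0.40352749] [ 9.78469804e-01  2.06387158e-01 -1.31464983e-04 -1.08013233e-03] 0.09413093058730877 0.1992
side 524.5640081823209 524.5640081823209 324.4938445157579 242.8111764636015 [-0.02580596  0.98501918  0.82805421] [-0.22139761  0.85327835 -0.45973622  0.10743265]
top 517.6760555237223 517.6760555237223 331.20727982577773 240.49187746145006 [ 0.33684477 -0.02052983  1.49093033] [-0.69978815  0.71232239 -0.0299471   0.0446825 ]
```
Rotation is quaternion [x,y,z,w].

View pics/side0.png

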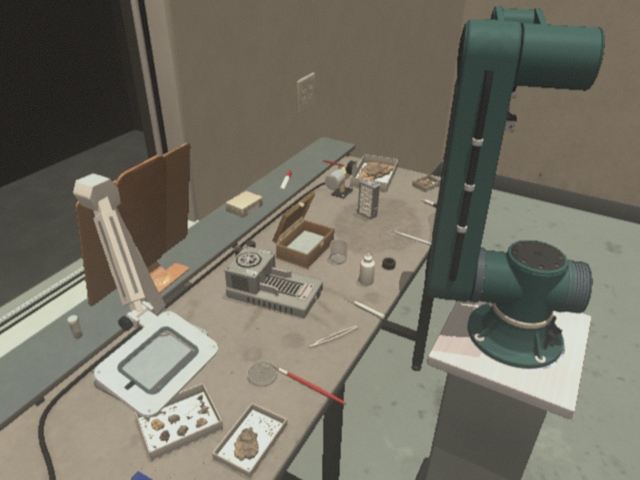

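View pics/top0.png

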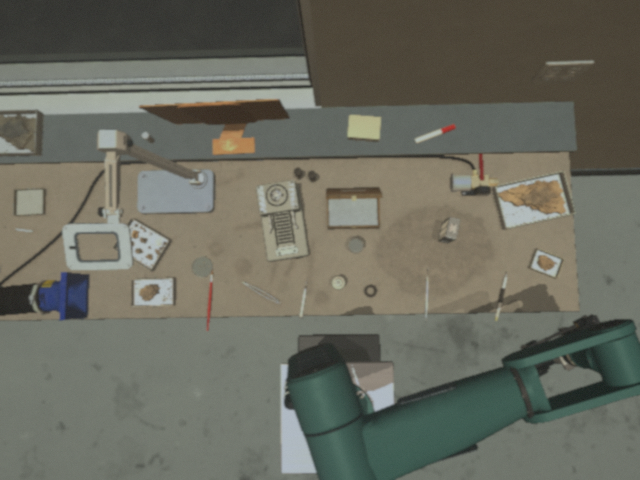

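Side view: standing cassette at about (368,198), extractor at (273,283), jar (338,252), bottle (367,270), dish (262,374). Top view: cassette (449,230), extractor (283,220), jar (355,243), bottle (338,283), dish (202,267). I'll enlarge the two key things.

Run:
```python
import cv2,numpy as np
s=cv2.imread('pics/side0.png');t=cv2.imread('pics/top0.png')
def c(im,x,y,w,h,W=400,H=300):return cv2.resize(im[y:y+h,x:x+w],(W,H),interpolation=cv2.INTER_CUBIC)
m=np.vstack([np.hstack([c(s,335,170,64,48+6,400,300),c(s,220,240,120,90)]),np.hstack([c(t,425,208,48,36),c(t,230,175,120,90)])])
cv2.imwrite('pics/m1.png',m)
```

View pics/m1.png

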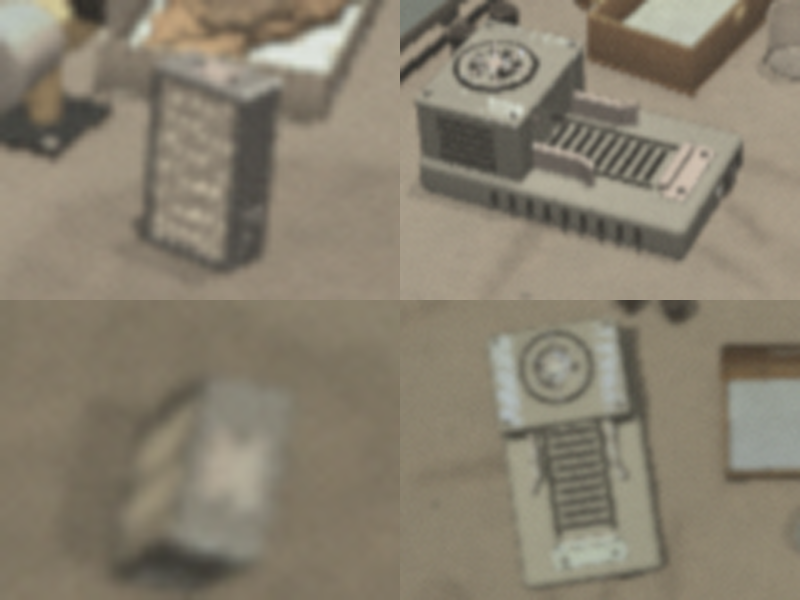

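The mosaic shows: the standing cassette with its underside toward the side camera, top face (nose) in top view at about (449,218),(460,219),(457,240),(446,239). The extractor has its fan circle at top px (277,195) and side px (248,259), and heel bar at top px (287,250).

```bash
cat > h.py <<'E'
import numpy as np,cv2
from scipy.spatial.transform import Rotation as R
P={'side':(524.564,324.4938,242.8112,[-0.02580596,0.98501918,0.82805421],[-0.22139761,0.85327835,-0.45973622,0.10743265]),
'top':(517.676,331.2073,240.4919,[0.33684477,-0.02052983,1.49093033],[-0.69978815,0.71232239,-0.0299471,0.0446825])}
def ray(n,u,v):
    f,cx,cy,p,q=P[n];d=R.from_quat(q).apply([(u-cx)/f,(v-cy)/f,1]);return np.array(p),d/np.linalg.norm(d)
def cast(n,u,v,z):
    p,d=ray(n,u,v);return p+d*(z-p[2])/d[2]
def tri(a,b):
    p,d=ray('side',*a);q,e=ray('top',*b)
    t=np.linalg.lstsq(np.c_[d,-e],q-p,rcond=None)[0];x,y=p+d*t[0],q+e*t[1];return (x+y)/2,np.linalg.norm(x-y)
def proj(n,X):
    f,cx,cy,p,q=P[n];c=R.from_quat(q).inv().apply(np.array(X)-p);return f*c[...,0]/c[...,2]+cx,f*c[...,1]/c[...,2]+cy
E
python3 - <<'E'
from h import *
np.set_printoptions(precision=4,suppress=True)
for p in[(449,217.8),(460,218.6),(456.8,240.4),(445.6,238.6)]:print('castop',cast('top',*p,.11))
for p in[(360.6,183),(373.4,187.1),(379.5,184.8)]:print('side top',cast('side',*p,.11))
for p in[(358.2,212.8),(371.5,218.2),(376.9,215)]:print('side bot',cast('side',*p,0))
print('nose corner tri',tri((360.6,183),(449,217.8)),tri((373.4,187.1),(445.6,238.6)))
print('fan',tri((248.2,258.9),(277.1,195.4)))
for k,p in dict(bot=(338,283),jar=(355,243),dish=(202,267)).items():print(k,cast('top',*p,.03))
print('near edge',cast('top',267.5,260.5,.03),cast('top',308.6,254.5,.03))
# extractor zoom of heel + rails
t=cv2.imread('pics/top0.png');s=cv2.imread('pics/side0.png')
a=cv2.resize(t[212:268,258:318],(480,448),interpolation=cv2.INTER_LANCZOS4)
b=cv2.resize(s[262:312,260:326],(528//2*1,200),interpolation=cv2.INTER_LANCZOS4)
b=cv2.resize(s[255:315,256:326],(310,266),interpolation=cv2.INTER_LANCZOS4)
m=np.zeros((448,800,3),np.uint8);m[:,:480]=a;m[:266,485:795]=b;cv2.imwrite('pics/m2.png',m)
E
```

```text
castop [ 0.5387 -0.3099  0.11  ]
castop [ 0.536  -0.3392  0.11  ]
castop [ 0.4774 -0.3282  0.11  ]
castop [ 0.4828 -0.2986  0.11  ]
side top [ 0.5359 -0.3078  0.11  ]
side top [ 0.4921 -0.3032  0.11  ]
side top [ 0.4824 -0.326   0.11  ]
side bot [ 0.5419 -0.3179  0.    ]
side bot [ 0.4924 -0.309   0.    ]
side bot [ 0.4858 -0.3352  0.    ]
nose corner tri (array([ 0.5381, -0.3106,  0.1083]), np.float64(0.0017793149154045548)) (array([ 0.4856, -0.2965,  0.1144]), np.float64(0.007003680824141621))
fan (array([0.6152, 0.1555, 0.0881]), np.float64(0.0034197634556294033))
bot [ 0.3714 -0.0084  0.03  ]
jar [ 0.4836 -0.0586  0.03  ]
dish [0.4233 0.3767 0.03  ]
near edge [0.4384 0.1902 0.03  ] [0.4533 0.0734 0.03  ]
```

View pics/m2.png

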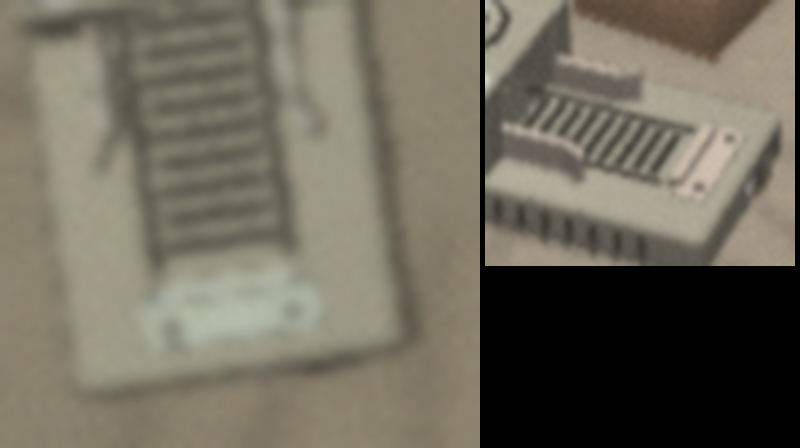

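The zoom shows the bay: body edges, grooves, foot plate with two screws (top zoom (172,330),(293,312); side zoom (700,187),(732,138)), and rails. I'll cast these for the extractor's frame.

Run:
```python
from h import *
np.set_printoptions(precision=4,suppress=True)
T=lambda x,y:(258+x/8-.44,212+y/8-.44)   # resize half-pixel shift
S=lambda x,y:(256+(x-485)/4.43-.39,255+y/4.43-.39)
c=lambda x,y,z:cast('top',*T(x,y),z)[:2]
def ang(a,b):d=b-a;return np.degrees(np.arctan2(d[1],d[0]))
L=c(78,385,.03),c(45,100,.03);Rr=c(405,340,.03),c(365,20,.03);g1=c(157,265,.03),c(137,50,.03);g2=c(290,245,.03),c(258,20,.03)
for n,p in zip(('L','R','g1','g2'),(L,Rr,g1,g2)):print(n,p,ang(*p))
nl,nr=c(80,388,.03),c(402,345,.03);print('near',nl,nr,ang(nr,nl)-90,np.linalg.norm(nl-nr))
s1,s2=c(172,330,.032),c(293,312,.032);print('screws',s1,s2,ang(s2,s1)-90,(s1+s2)/2)
print('tri screws',tri(S(700,187),T(172,330)),tri(S(732,138),T(293,312)))
print('tri corners',tri(S(705,245),T(80,388)),tri(S(778,120),T(402,345)))
print('side screws',cast('side',*S(700,187),.032),cast('side',*S(732,138),.032))
print('side corners',cast('side',*S(705,245),.03),cast('side',*S(778,120),.03))
```

```text
L (array([0.4407, 0.1907]), array([0.5428, 0.2022])) 6.395736754766971
R (array([0.4546, 0.0745]), array([0.5694, 0.0875])) 6.424971961800732
g1 (array([0.4829, 0.1624]), array([0.5602, 0.1692])) 4.975000683193208
g2 (array([0.4891, 0.115 ]), array([0.5702, 0.1258])) 7.540414609807139
near [0.4396 0.19  ] [0.4528 0.0756] 6.574912812467971 0.11515979577863505
screws [0.4595 0.157 ] [0.4651 0.114 ] 7.4285319564660455 [0.4623 0.1355]
tri screws (array([0.4594, 0.1567, 0.0351]), np.float64(0.0005399626029860405)) (array([0.4647, 0.1136, 0.0367]), np.float64(7.030518214115666e-05))
tri corners (array([0.4387, 0.1898, 0.0287]), np.float64(0.0022075481527915396)) (array([0.4544, 0.0764, 0.0277]), np.float64(0.003175170742763478))
side screws [0.4616 0.1536 0.032 ] [0.4676 0.1085 0.032 ]
side corners [0.4368 0.1908 0.03  ] [0.4546 0.0795 0.03  ]
```

```bash
python3 drive.py '[{"spin": -0.1635,"jaw": 0.094},{"spin": -0.1635,"jaw": 0.094},{"spin": -0.1635,"jaw": 0.094},{"spin": -0.1635,"jaw": 0.094},{"spin": -0.1635,"jaw": 0.094},{"spin": -0.1635,"jaw": 0.094},{"pos": [0.0288,0.0316,0],"jaw": 0.094},{"pos": [0.0288,0.0316,0],"jaw": 0.094},{"pos": [0.0288,0.0316,0],"jaw": 0.094},{"pos": [0.0288,0.0316,0],"jaw": 0.094},{"pos": [0.0288,0.0316,0],"jaw": 0.094},{"pos": [0.0288,0.0316,0],"jaw": 0.094},{"pos": [0.0288,0.0316,0],"jaw": 0.094},{"pos": [0.0288,0.0316,0],"jaw": 0.094},{"jaw": 0.094},{"jaw": 0.094}]' 8
cat >> h.py <<'E'
def st():
    from station import bot
    o=bot.observe();q=R.from_quat(o['orientation']);y=q.apply([0,1,0]);x=q.apply([1,0,0])
    g=np.array(o['tcp_pos'])+q.apply([0,0,.18])
    print('g',g.round(4),'yang',np.degrees(np.arctan2(y[1],y[0])).round(2),'F',np.round(o['contact_force'],2),'gap',round(o['finger_gap'],4),'ff',round(o['finger_force'],2),'t',o['time'],'j6',round(o['joints'][5],2));return g,x,y
E
python3 -c "
from h import *
st()"
```

```text
time: 2.1
tcp_pos: [0.5108, -0.3202, 0.4041]
orientation: [0.766, 0.643, -0.001, -0.001]
contact_force: [-1.2, 0.0, -1.0]
finger_gap: 0.0941
finger_force: 0.0
g [ 0.5105 -0.3201  0.2241] yang -9.97 F [-1.2   0.05 -1.04] gap 0.0941 ff 0.0 t 2.1 j6 -0.48
```

```bash
python3 drive.py '[{"pos": [-0.006,0,0.02],"jaw": 0.094},{"pos": [0,0,0.023],"jaw": 0.094},{"pos": [0,0,0.023],"jaw": 0.094},{"pos": [0,0,0.023],"jaw": 0.094},{"pos": [0,0,0.023],"jaw": 0.094},{"pos": [0,0,0.024],"jaw": 0.094},{"jaw": 0.094},{"jaw": 0.094}]' 8
python3 -c "
from h import *
from station import bot
st()
s=bot.snapshot('side')['pixels'];t=bot.snapshot('top')['pixels']
m=np.hstack([cv2.resize(x,(400,400),interpolation=cv2.INTER_CUBIC) for x in (s[160:230,335:405],t[190:270,410:490])]);cv2.imwrite('pics/m3.png',m)"
```

```text
time: 3.1
tcp_pos: [0.5096, -0.3267, 0.2698]
orientation: [0.766, 0.642, 0.0, 0.001]
contact_force: [0.4, 0.1, 0.8]
finger_gap: 0.094
finger_force: 0.0
g [ 0.5098 -0.3269  0.0898] yang -10.04 F [0.41 0.07 0.83] gap 0.094 ff 0.0 t 3.1 j6 -0.49
```

View pics/m3.png

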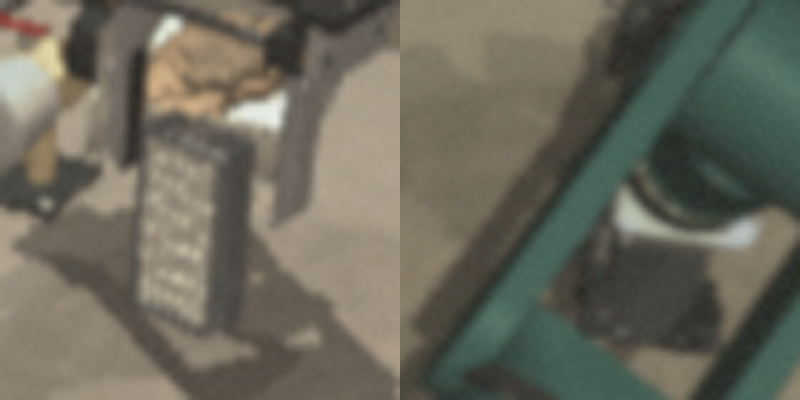

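The fingers straddle the cassette's top in the side view (finger tips at crop (130,165) and (285,220)). I'll close gently.

```bash
python3 drive.py '[{"jaw": 0.07},{"jaw": 0.066},{"jaw": 0.063},{"jaw": 0.06},{"jaw": 0.058},{"jaw": 0.056},{"jaw": 0.05},{"jaw": 0.05},{"jaw": 0.05}]' 8
python3 -c "
from h import *
st()"
```

```text
time: 4.32
tcp_pos: [0.5101, -0.326, 0.2689]
orientation: [0.766, 0.643, 0.0, 0.0]
contact_force: [1.7, -0.7, 0.4]
finger_gap: 0.0565
finger_force: 7.9
g [ 0.5103 -0.326   0.0889] yang -9.97 F [ 1.7  -0.7   0.36] gap 0.0565 ff 7.94 t 4.325 j6 -0.49
```

```bash
python3 drive.py '[{"pos": [0.008,0,-0.001],"jaw": 0.05},{"pos": [0.008,0,-0.0013],"jaw": 0.05},{"pos": [0.008,0,0],"jaw": 0.05},{"pos": [0.008,0,0.0005],"jaw": 0.05},{"pos": [0.008,0,0.0015],"jaw": 0.05},{"pos": [0.0076,0,0.0017],"jaw": 0.05},{"pos": [0.0074,0,0.003],"jaw": 0.05},{"pos": [0.0074,0,0.003],"jaw": 0.05},{"jaw": 0.05}]' 8
python3 -c "
from h import *
from station import bot
st()
s=bot.snapshot('side')['pixels']
cv2.imwrite('pics/m4.png',cv2.resize(s[150:230,315:415],(500,400),interpolation=cv2.INTER_CUBIC))"
```

```text
time: 5.45
tcp_pos: [0.5214, -0.2642, 0.2649]
orientation: [0.766, 0.643, 0.001, 0.002]
contact_force: [-2.0, 1.0, 9.6]
finger_gap: 0.0557
finger_force: 8.0
g [ 0.5221 -0.2647  0.0849] yang -9.96 F [-2.    1.04  9.58] gap 0.0557 ff 8.0 t 5.45 j6 -0.39
```

View pics/m4.png

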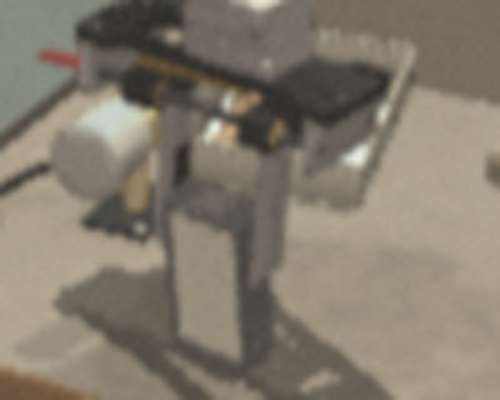

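It's still nearly upright: the cassette slid sideways instead of pivoting, because the grip is too stiff. I'll ease the load and use the lightest grip.

```bash
python3 drive.py '[{"pos": [0,0,-0.001],"jaw": 0.05},{"pos": [0,0,-0.001],"jaw": 0.05},{"pos": [0,0,-0.001],"jaw": 0.05},{"jaw": 0.05}]' 3
python3 -c "
from h import *
g0=st()"
python3 drive.py '[{"pos": [0.004,0,0],"jaw": 0.05},{"pos": [0.004,0,-0.0005],"jaw": 0.05},{"pos": [0.004,0,-0.0005],"jaw": 0.05},{"pos": [0.004,0,0],"jaw": 0.05},{"pos": [0.004,0,0],"jaw": 0.05},{"pos": [0.004,0,0],"jaw": 0.05},{"pos": [0.004,0,0],"jaw": 0.05},{"pos": [0.004,0,0],"jaw": 0.05},{"jaw": 0.05}]' 3
python3 -c "
from h import *
from station import bot
st()
s=bot.snapshot('side')['pixels']
cv2.imwrite('pics/m5.png',cv2.resize(s[150:230,315:415],(500,400),interpolation=cv2.INTER_CUBIC))"
```

```text
time: 6.0
tcp_pos: [0.5213, -0.2645, 0.2647]
orientation: [0.766, 0.643, 0.001, 0.001]
contact_force: [2.3, 0.6, 3.5]
finger_gap: 0.0563
finger_force: 3.0
g [ 0.5216 -0.2646  0.0847] yang -9.97 F [2.3  0.55 3.49] gap 0.0563 ff 3.0 t 6.0 j6 -0.39
time: 7.12
tcp_pos: [0.5264, -0.2326, 0.2653]
orientation: [0.766, 0.643, -0.0, -0.0]
contact_force: [0.1, -0.1, -3.6]
finger_gap: 0.0562
finger_force: 3.0
g [ 0.5264 -0.2326  0.0853] yang -9.95 F [ 0.07 -0.13 -3.57] gap 0.0562 ff 3.0 t 7.125 j6 -0.34
```

View pics/m5.png

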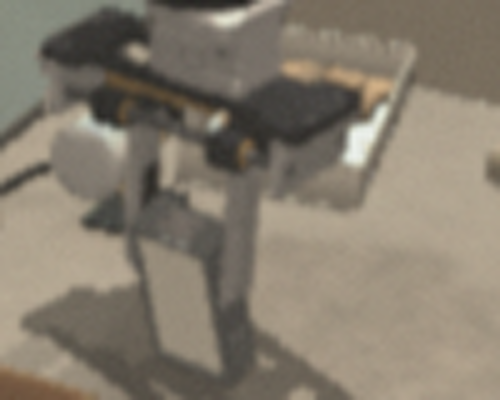

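Now it leans toward the camera: underside corners at crop (135,235),(215,262) at the top and (155,352),(218,378) at the bottom.

Run:
```python
from h import *
np.set_printoptions(precision=4,suppress=True)
S=lambda x,y:(315+x/5-.4,150+y/5-.4)
D=np.array([.174,.985,0]);g=np.array([.5264,-.2326,.0853])
for p in[(152,358),(218,380)]:
    b=cast('side',*S(*p),0);print(b,'fwd of g from edge',(g-b)@D)
for p in[(135,235),(215,262)]:
    for z in(.11,.105,.1,.095):print(z,cast('side',*S(*p),z))
```

```text
[ 0.5549 -0.2518  0.    ] fwd of g from edge 0.013921404000659134
[ 0.5092 -0.2491  0.    ] fwd of g from edge 0.019244631020528567
0.11 [ 0.5466 -0.2033  0.11  ]
0.105 [ 0.5506 -0.2116  0.105 ]
0.1 [ 0.5546 -0.2199  0.1   ]
0.095 [ 0.5586 -0.2281  0.095 ]
0.11 [ 0.4936 -0.1981  0.11  ]
0.105 [ 0.4972 -0.2063  0.105 ]
0.1 [ 0.5009 -0.2146  0.1   ]
0.095 [ 0.5045 -0.2228  0.095 ]
```

```bash
python3 drive.py '[{"pos": [0.0051,0,0.001],"jaw": 0.05},{"pos": [0.0051,0,0.0013],"jaw": 0.05},{"pos": [0.0051,0,0.0017],"jaw": 0.05},{"pos": [0.0047,0,0.0019],"jaw": 0.05},{"pos": [0.0046,0,0.0022],"jaw": 0.05},{"pos": [0.0044,0,0.0024],"jaw": 0.05},{"pos": [0.0043,0,0.0027],"jaw": 0.05},{"pos": [0.0041,0,0.0029],"jaw": 0.05},{"pos": [0.004,0,0.0031],"jaw": 0.05},{"jaw": 0.05}]' 3
python3 -c "
from h import *
st()
from station import bot
s=bot.snapshot('side')['pixels']
cv2.imwrite('pics/m6.png',cv2.resize(s[160:240,300:400],(500,400),interpolation=cv2.INTER_CUBIC))"
```

```text
time: 8.43
tcp_pos: [0.5335, -0.1918, 0.2453]
orientation: [0.766, 0.643, -0.0, -0.0]
contact_force: [0.2, -0.1, -1.3]
finger_gap: 0.056
finger_force: 3.0
g [ 0.5334 -0.1917  0.0653] yang -9.94 F [ 0.23 -0.14 -1.34] gap 0.056 ff 3.0 t 8.425 j6 -0.27
```

View pics/m6.png

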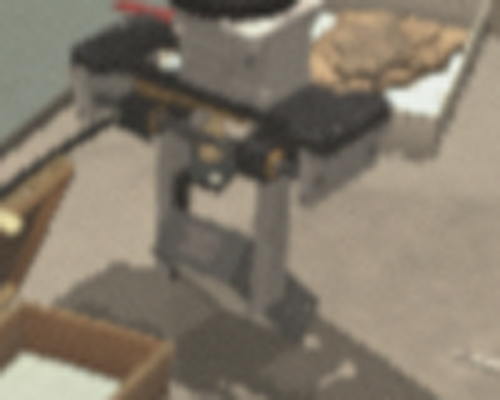

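It is pivoting well (about 55° over). I'll continue the arc to flat.

```bash
python3 drive.py '[{"pos": [0.0038,0,0.0033],"jaw": 0.05},{"pos": [0.0036,0,0.0036],"jaw": 0.05},{"pos": [0.0033,0,0.0038],"jaw": 0.05},{"pos": [0.0031,0,0.0040],"jaw": 0.05},{"pos": [0.0029,0,0.0041],"jaw": 0.05},{"pos": [0.0027,0,0.0043],"jaw": 0.05},{"pos": [0.0024,0,0.0045],"jaw": 0.05},{"pos": [0.0022,0,0.0046],"jaw": 0.05},{"pos": [0.0019,0,0.0046],"jaw": 0.05},{"pos": [0.0014,0,0.0030],"jaw": 0.05},{"pos": [0.0012,0,0.0026],"jaw": 0.05},{"jaw": 0.05}]' 3
python3 -c "
from h import *
st()"
```

```text
time: 9.98
tcp_pos: [0.5385, -0.1646, 0.2036]
orientation: [0.766, 0.643, -0.0, 0.001]
contact_force: [-0.8, -3.1, -1.8]
finger_gap: 0.056
finger_force: 3.0
g [ 0.5386 -0.1649  0.0236] yang -9.98 F [-0.84 -3.11 -1.77] gap 0.056 ff 3.0 t 9.975 j6 -0.22
```

```bash
python3 drive.py '[{"pos": [0,0,0.001],"jaw": 0.058},{"jaw": 0.065},{"jaw": 0.094},{"jaw": 0.094},{"pos": [0,0,-0.03],"jaw": 0.094},{"pos": [0,0,-0.04],"jaw": 0.094},{"pos": [0,0,-0.05],"jaw": 0.094},{"pos": [-0.04,0,-0.02],"jaw": 0.094},{"pos": [-0.05,0,0],"jaw": 0.094},{"pos": [-0.05,0,0],"jaw": 0.094},{"pos": [-0.05,0,0],"jaw": 0.094},{"pos": [-0.02,0,0],"jaw": 0.094},{"jaw": 0.094}]' 3
python3 -c "
from h import *
st()
from station import bot
s=bot.snapshot('side')['pixels'];t=bot.snapshot('top')['pixels']
cv2.imwrite('pics/s7.png',s);cv2.imwrite('pics/t7.png',t)
m=np.hstack([cv2.resize(x,(400,400),interpolation=cv2.INTER_CUBIC) for x in (s[175:235,320:380],t[185:245,365:425])]);cv2.imwrite('pics/m7.png',m)"
```

```text
time: 11.6
tcp_pos: [0.5018, -0.3716, 0.3423]
orientation: [0.766, 0.642, 0.0, -0.0]
contact_force: [-0.9, 0.5, 0.8]
finger_gap: 0.094
finger_force: 0.0
g [ 0.5018 -0.3714  0.1623] yang -10.07 F [-0.88  0.51  0.79] gap 0.094 ff 0.0 t 11.6 j6 -0.55
```

View pics/m7.png

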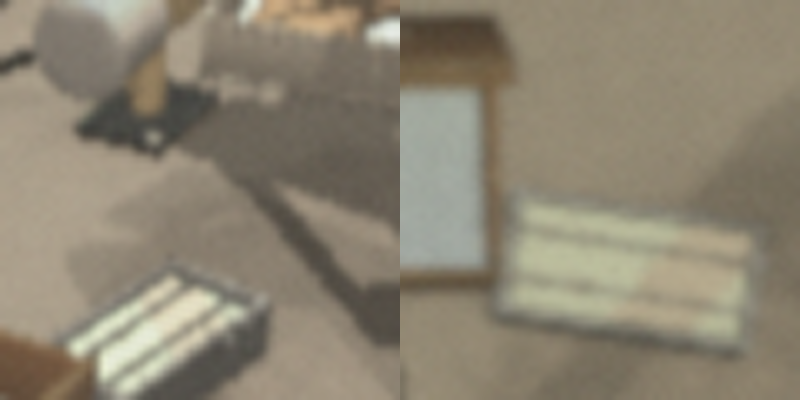

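The cassette lies flat, intake bars up, top-view corners at crop (512,195),(765,228),(745,352),(495,318), nose to the left beside the wooden box.

Run:
```python
from h import *
np.set_printoptions(precision=4,suppress=True)
T=lambda x,y:(365+(x-400)/6.667-.43,185+y/6.667-.43)
a=np.radians(80.0);D=np.array([np.cos(a),np.sin(a),0]);W=np.array([D[1],-D[0],0])
c=[cast('top',*T(*p),.03) for p in[(512,195),(765,228),(745,352),(495,318)]]
g=np.array([.5386,-.1649,0])
for p in c:print(p,'along',(p-g)@D,'lat',(p-g)@W)
d=c[0]-c[1];e=c[3]-c[2];print([np.degrees(np.arctan2(v[1],v[0])) for v in(d,e)],np.linalg.norm(d),np.linalg.norm(e))
S=lambda x,y:(320+x/6.667-.43,175+y/6.667-.43)
for p in[(172,262),(268,302)]:
    p=cast('side',*S(*p),.03);print('side tail',p,'along',(p-g)@D,'lat',(p-g)@W)
print(tri(S(268,302),T(745,352)),tri(S(172,262),T(765,228)))
```

```text
[ 0.5657 -0.1355  0.03  ] along 0.033683257432569516 lat 0.02152907807615461
[ 0.5493 -0.2427  0.03  ] along -0.07471892600531077 lat 0.02402314586993449
[ 0.4963 -0.2324  0.03  ] along -0.07378382648564062 lat -0.0299331423392432
[ 0.5129 -0.1268  0.03  ] along 0.03302666433657693 lat -0.03193795879970079
[np.float64(81.31800252904043), np.float64(81.07530668851614)] 0.10843087082680752 0.10682930421341863
side tail [ 0.5518 -0.2454  0.03  ] along -0.07694674766556084 lat 0.02702039636759221
side tail [ 0.4996 -0.2358  0.03  ] along -0.07655805606517606 lat -0.026090831038529896
(array([ 0.4968, -0.2316,  0.0329]), np.float64(0.0018141796537281508)) (array([ 0.5496, -0.2421,  0.0323]), np.float64(0.001321087626356817))
```

```bash
python3 drive.py '[{"pos": [0.0386,0,0],"jaw": 0.094},{"pos": [0.0386,0,0],"jaw": 0.094},{"pos": [0.0386,0,0],"jaw": 0.094},{"pos": [0.0384,0,0],"jaw": 0.094},{"pos": [0,0,0.025],"jaw": 0.094},{"pos": [0,0,0.025],"jaw": 0.094},{"pos": [0,0,0.025],"jaw": 0.094},{"pos": [0,0,0.025],"jaw": 0.094},{"pos": [0,0,0.025],"jaw": 0.094},{"pos": [0,0,0.013],"jaw": 0.094},{"pos": [0,0,0.002],"jaw": 0.094},{"jaw": 0.094}]' 3
python3 -c "
from h import *
st()"
```

```text
time: 13.2
tcp_pos: [0.5292, -0.2188, 0.2037]
orientation: [0.766, 0.643, 0.0, 0.001]
contact_force: [-0.9, 1.2, 0.4]
finger_gap: 0.094
finger_force: 0.0
g [ 0.5295 -0.2189  0.0237] yang -9.94 F [-0.87  1.24  0.42] gap 0.094 ff 0.0 t 13.2 j6 -0.32
```

```bash
python3 drive.py '[{"pos": [0,0,0.001],"jaw": 0.06},{"jaw": 0.05},{"jaw": 0.05},{"jaw": 0.05},{"jaw": 0.05}]' 40
python3 -c "
from h import *
st()"
python3 drive.py '[{"pos": [0,0,-0.01],"jaw": 0.05},{"pos": [0,0,-0.03],"jaw": 0.05},{"pos": [0,0,-0.04],"jaw": 0.05},{"pos": [0,0,-0.04],"jaw": 0.05},{"pos": [0,0,-0.04],"jaw": 0.05},{"pos": [0,0,-0.04],"jaw": 0.05},{"pos": [0,-0.03,0],"jaw": 0.05},{"pos": [0,-0.04,0],"jaw": 0.05},{"pos": [0,-0.03,0],"jaw": 0.05},{"spin": 0.182,"jaw": 0.05},{"spin": 0.182,"jaw": 0.05},{"spin": 0.182,"jaw": 0.05},{"spin": 0.182,"jaw": 0.05},{"spin": 0.182,"jaw": 0.05},{"spin": 0.182,"jaw": 0.05},{"spin": 0.182,"jaw": 0.05},{"jaw": 0.05},{"jaw": 0.05}]' 40
python3 -c "
from h import *
st()"
```

```text
time: 13.82
tcp_pos: [0.5288, -0.2192, 0.2018]
orientation: [0.766, 0.643, 0.0, 0.0]
contact_force: [0.2, -0.6, 0.6]
finger_gap: 0.0559
finger_force: 40.0
g [ 0.5289 -0.2192  0.0218] yang -9.98 F [ 0.22 -0.62  0.57] gap 0.0559 ff 40.0 t 13.825 j6 -0.32
time: 16.08
tcp_pos: [0.4301, -0.2016, 0.4016]
orientation: [0.998, 0.063, -0.0, -0.0]
contact_force: [-0.1, -0.5, -1.9]
finger_gap: 0.0554
finger_force: 40.0
g [ 0.4301 -0.2015  0.2216] yang -82.82 F [-0.12 -0.54 -1.94] gap 0.0554 ff 40.0 t 16.075 j6 0.89
```

```bash
python3 drive.py '[{"pos": [0.0047,-0.0471,0],"jaw": 0.05},{"pos": [0.0047,-0.0471,0],"jaw": 0.05},{"pos": [0.0047,-0.0471,0],"jaw": 0.05},{"pos": [0.0047,-0.0471,0],"jaw": 0.05},{"pos": [0.0047,-0.0471,0],"jaw": 0.05},{"pos": [0.0047,-0.0471,0],"jaw": 0.05},{"pos": [0.0047,-0.0471,0],"jaw": 0.05},{"pos": [0,0,0.04],"jaw": 0.05},{"pos": [0,0,0.04],"jaw": 0.05},{"pos": [0,0,0.04],"jaw": 0.05},{"pos": [0,0,0.025],"jaw": 0.05},{"jaw": 0.05},{"jaw": 0.05}]' 40
python3 -c "
from h import *
st()
from station import bot
s=bot.snapshot('side')['pixels'];t=bot.snapshot('top')['pixels']
cv2.imwrite('pics/s8.png',s);cv2.imwrite('pics/t8.png',t)
m=np.hstack([cv2.resize(x,(400,500),interpolation=cv2.INTER_CUBIC) for x in (s[225:325,240:320],t[175:275,245:325])]);cv2.imwrite('pics/m8.png',m)"
```

```text
time: 17.7
tcp_pos: [0.4231, 0.1296, 0.258]
orientation: [0.998, 0.062, 0.001, -0.0]
contact_force: [1.0, -0.3, -2.2]
finger_gap: 0.0557
finger_force: 40.0
g [0.4234 0.1297 0.078 ] yang -82.92 F [ 0.98 -0.31 -2.21] gap 0.0557 ff 40.0 t 17.7 j6 1.62
```

View pics/m8.png

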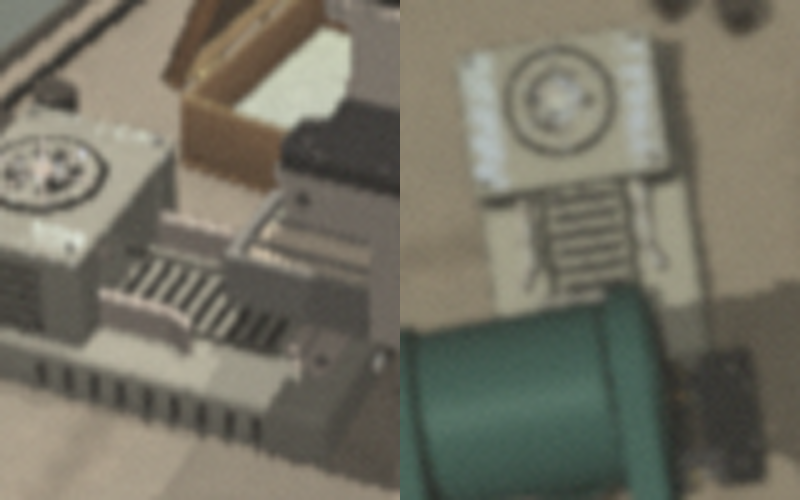

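Side view: cassette nose in front of the bay (near top corner at crop (228,255), far (283,193)), near flare tip (190,318). Top view: flare tips at (530,285),(660,262), fan circle (560,100), body edges (497,290),(708,310). I'll check the lateral alignment.

Run:
```python
from h import *
np.set_printoptions(precision=4,suppress=True)
S=lambda x,y:(240+x/5-.4,225+y/5-.4);T=lambda x,y:(245+(x-400)/5-.4,175+y/5-.4)
g=np.array([.4234,.1297,.078]);a=np.radians(7.1);u=np.array([np.cos(a),np.sin(a),0]);v=np.array([-u[1],u[0],0]);O=np.array([.5504,.1456,0])
loc=lambda p,o:((p-o)@u*1e3,(p-o)@v*1e3)
for n,p,z in[('near top',(228,255),.086),('far top',(283,193),.086)]:print(n,'rel grip',loc(cast('side',*S(*p),z),g))
for n,p,z in[('flareL',(530,285),.05),('flareR',(660,262),.05),('fan',(560,100),.088),('edgeL',(497,290),.03),('edgeR',(708,310),.03)]:print(n,'ext',loc(cast('top',*T(*p),z),O))
print('side flare L ext',loc(cast('side',*S(190,318),.05),O))
print('g ext',loc(g,O))
```

```text
near top rel grip (np.float64(86.0767531620548), np.float64(25.154146832510502))
far top rel grip (np.float64(82.49141499352704), np.float64(-29.78159283238082))
flareL ext (np.float64(-27.90102474867605), np.float64(36.41851639736638))
flareR ext (np.float64(-25.43921435347721), np.float64(-37.80189104805967))
fan ext (np.float64(66.30903431515132), np.float64(2.2396804012340907))
edgeL ext (np.float64(-25.217849572333666), np.float64(57.89077892099434))
edgeR ext (np.float64(-53.75903156354907), np.float64(-59.80737699930884))
side flare L ext (np.float64(-25.436053950039124), np.float64(33.90967131163481))
g ext (np.float64(-127.9914195916309), np.float64(-0.08069026633669507))
```

```bash
python3 drive.py '[{"pos": [0,0,0.008],"jaw": 0.05},{"pos": [0,0,0.007],"jaw": 0.05},{"pos": [0.012,0,0],"jaw": 0.05},{"pos": [0.012,0,0],"jaw": 0.05},{"pos": [0.012,0,0],"jaw": 0.05},{"pos": [0.012,0,0],"jaw": 0.05},{"pos": [0.011,0,0],"jaw": 0.05},{"pos": [0.009,0,0],"jaw": 0.05},{"jaw": 0.05},{"jaw": 0.05}]' 40
python3 -c "
from h import *
st()"
for i in 1 2; do python3 drive.py '[{"pos": [0.002,0,0],"jaw": 0.05},{"pos": [0.001,0,0],"jaw": 0.05},{"jaw": 0.05}]' 40 >/dev/null
python3 -c "
from h import *
st()"; done
```

```text
time: 19.05
tcp_pos: [0.4898, 0.1378, 0.2415]
orientation: [0.998, 0.061, -0.0, 0.0]
contact_force: [0.8, 0.2, -2.3]
finger_gap: 0.0556
finger_force: 40.0
g [0.4897 0.1378 0.0615] yang -82.96 F [ 0.77  0.19 -2.28] gap 0.0556 ff 40.0 t 19.05 j6 1.61
g [0.493  0.1382 0.0617] yang -82.96 F [-0.23 -0.42 -2.68] gap 0.0562 ff 40.0 t 19.425 j6 1.61
g [0.4958 0.1385 0.0616] yang -82.96 F [-2.03 -0.09 -1.87] gap 0.0555 ff 40.0 t 19.8 j6 1.61
```

```bash
for i in 1 2 3; do python3 drive.py '[{"pos": [0.0015,0,0],"jaw": 0.05},{"pos": [0.0015,0,0],"jaw": 0.05},{"jaw": 0.05}]' 40 >/dev/null
python3 -c "
from h import *
st()"; done
```

```text
g [0.4988 0.1389 0.0615] yang -82.96 F [-1.88 -0.64 -1.9 ] gap 0.0557 ff 40.0 t 20.175 j6 1.61
g [0.5019 0.1393 0.0616] yang -82.96 F [-3.04  0.74 -1.45] gap 0.056 ff 40.0 t 20.55 j6 1.61
g [0.5048 0.1397 0.0615] yang -82.96 F [-3.51  0.18 -0.95] gap 0.0556 ff 40.0 t 20.925 j6 1.61
```

```bash
for i in 1 2 3 4; do python3 drive.py '[{"pos": [0.001,0,0],"jaw": 0.05},{"jaw": 0.05},{"jaw": 0.05}]' 40 >/dev/null
python3 -c "
from h import *
g,x,y=st()
from station import bot
print(np.mean([bot.observe()['contact_force'][0] for _ in range(3)]))"; done
```

```text
g [0.5058 0.1398 0.0616] yang -82.96 F [-4.02  0.09 -1.89] gap 0.0559 ff 40.0 t 21.3 j6 1.61
-4.02412233863509
g [0.5068 0.1399 0.0616] yang -82.96 F [-5.15  0.23 -1.43] gap 0.0558 ff 40.0 t 21.675 j6 1.61
-5.148523771141412
g [0.5078 0.1401 0.0616] yang -82.96 F [-3.65  0.52 -2.36] gap 0.0558 ff 40.0 t 22.05 j6 1.61
-3.646105830440083
g [0.5081 0.1401 0.0616] yang -82.96 F [-6.1  -0.54 -0.51] gap 0.0557 ff 40.0 t 22.425 j6 1.61
-6.0952310609016
```

```bash
for i in 1; do python3 drive.py '[{"pos": [0.001,0,0],"jaw": 0.05},{"jaw": 0.05},{"jaw": 0.05}]' 40 >/dev/null
python3 -c "
from h import *
st()"; done
```

```text
g [0.5082 0.1401 0.0615] yang -82.95 F [-7.88  0.05  1.05] gap 0.0553 ff 40.0 t 22.8 j6 1.61
```

```bash
python3 drive.py '[{"pos": [-0.002,0,0],"jaw": 0.05},{"pos": [-0.0015,0,0],"jaw": 0.05},{"pos": [0,0,0.003],"jaw": 0.05},{"pos": [0,0,0.003],"jaw": 0.05},{"pos": [0,0,0.002],"jaw": 0.05},{"jaw": 0.05},{"jaw": 0.05}]' 40 >/dev/null
python3 -c "
from h import *
st()"; python3 drive.py '[{"pos": [0,0,0.001],"jaw": 0.05},{"jaw": 0.05},{"jaw": 0.05}]' 40 >/dev/null
python3 -c "
from h import *
st()"
```

```text
g [0.5061 0.1397 0.0532] yang -82.97 F [-3.74 -1.86 -2.12] gap 0.0562 ff 40.0 t 23.675 j6 1.61
g [0.5064 0.1398 0.0527] yang -82.97 F [-3.72 -1.47 -1.86] gap 0.0554 ff 40.0 t 24.05 j6 1.61
```

```bash
for i in 1 2 3; do python3 drive.py '[{"pos": [0,0,0.0007],"jaw": 0.05},{"jaw": 0.05},{"jaw": 0.05}]' 40 >/dev/null
python3 -c "
from h import *
st()"; done
```

```text
g [0.5065 0.1399 0.052 ] yang -82.97 F [-3.37 -0.77 -0.08] gap 0.056 ff 40.0 t 24.425 j6 1.61
g [0.5066 0.1399 0.0518] yang -82.96 F [-5.19 -0.89  3.27] gap 0.0556 ff 40.0 t 24.8 j6 1.61
g [0.5066 0.1399 0.0518] yang -82.96 F [-6.56 -0.89  6.61] gap 0.0557 ff 40.0 t 25.175 j6 1.61
```

Resting on the floor exactly where expected. Release gently and retreat.

```bash
python3 drive.py '[{"pos": [0,0,-0.001],"jaw": 0.05},{"jaw": 0.05},{"jaw": 0.05}]' 5 >/dev/null
python3 drive.py '[{"jaw": 0.058},{"jaw": 0.062},{"jaw": 0.08},{"jaw": 0.094},{"jaw": 0.094}]' 3 >/dev/null
python3 -c "
from h import *
st()"
python3 drive.py '[{"pos": [0,0,-0.02],"jaw": 0.094},{"pos": [0,0,-0.03],"jaw": 0.094},{"pos": [0,0,-0.04],"jaw": 0.094},{"pos": [0,0,-0.04],"jaw": 0.094},{"pos": [0,0.05,-0.02],"jaw": 0.094},{"pos": [0,0.05,0],"jaw": 0.094},{"pos": [0,0.05,0],"jaw": 0.094},{"pos": [0,0.05,0],"jaw": 0.094},{"pos": [0,0.05,0],"jaw": 0.094},{"pos": [0,0.05,0],"jaw": 0.094},{"jaw": 0.094},{"jaw": 0.094}]' 3
python3 - <<'E'
from h import *
from station import bot
s=bot.snapshot('side')['pixels'];t=bot.snapshot('top')['pixels'];cv2.imwrite('pics/s9.png',s);cv2.imwrite('pics/t9.png',t)
o=cv2.imread('pics/top0.png')
a=np.radians(7.1);u=np.array([np.cos(a),np.sin(a),0]);v=np.array([-u[1],u[0],0]);O=np.array([.5512,.1456,0])
# brightness profile along the axis & across, sampled at z=.06 (cassette top)
def samp(im,n,P):
    U,V=proj(n,np.array(P));return cv2.remap(im,np.float32(U)[None],np.float32(V)[None],1)[0].mean(1).astype(int)
ax=np.arange(-90,26,3)
print('x',list(ax))
for yy in(0,20):print('top y',yy,samp(t,'top',[O+u*x/1e3+v*yy/1e3+[0,0,.06] for x in ax]).tolist())
ay=np.arange(-45,46,3);print('y',list(ay))
for xx in(-60,-25):print('top x',xx,samp(t,'top',[O+u*xx/1e3+v*y/1e3+[0,0,.06] for y in ay]).tolist())
print('side y0',samp(s,'side',[O+u*x/1e3+[0,0,.06] for x in ax]).tolist())
print('side x-60',samp(s,'side',[O-u*.06+v*y/1e3+[0,0,.06] for y in ay]).tolist())
E
```

```text
g [0.5065 0.1399 0.0516] yang -82.97 F [-0.23  0.45  0.49] gap 0.0884 ff 0.0 t 26.175 j6 1.61
time: 27.68
tcp_pos: [0.5431, -0.1577, 0.3814]
orientation: [0.998, 0.061, -0.0, -0.0]
contact_force: [0.4, -0.7, -0.6]
finger_gap: 0.0939
finger_force: 0.0
x [np.int64(-90), np.int64(-87), np.int64(-84), np.int64(-81), np.int64(-78), np.int64(-75), np.int64(-72), np.int64(-69), np.int64(-66), np.int64(-63), np.int64(-60), np.int64(-57), np.int64(-54), np.int64(-51), np.int64(-48), np.int64(-45), np.int64(-42), np.int64(-39), np.int64(-36), np.int64(-33), np.int64(-30), np.int64(-27), np.int64(-24), np.int64(-21), np.int64(-18), np.int64(-15), np.int64(-12), np.int64(-9), np.int64(-6), np.int64(-3), np.int64(0), np.int64(3), np.int64(6), np.int64(9), np.int64(12), np.int64(15), np.int64(18), np.int64(21), np.int64(24)]
top y 0 [178, 178, 172, 170, 162, 137, 124, 137, 154, 166, 171, 171, 171, 171, 170, 170, 169, 170, 170, 172, 173, 172, 173, 172, 171, 171, 172, 172, 171, 169, 169, 169, 170, 170, 171, 172, 165, 148, 132]
top y 20 [147, 164, 166, 166, 151, 123, 118, 132, 147, 158, 164, 163, 161
[... 569 characters left out ...]
64(45)]
top x -60 [148, 148, 148, 142, 125, 106, 111, 135, 157, 167, 163, 151, 152, 163, 170, 171, 171, 167, 157, 159, 165, 167, 162, 144, 139, 145, 150, 152, 152, 152, 153]
top x -25 [144, 133, 131, 138, 130, 111, 110, 129, 151, 165, 164, 151, 148, 161, 170, 173, 172, 170, 159, 153, 161, 166, 161, 145, 130, 117, 116, 134, 147, 152, 154]
side y0 [167, 174, 175, 135, 86, 75, 94, 142, 175, 203, 216, 216, 215, 214, 212, 208, 209, 214, 215, 215, 217, 216, 215, 218, 218, 216, 217, 215, 214, 211, 212, 213, 209, 210, 210, 210, 208, 212, 159]
side x-60 [154, 158, 161, 161, 158, 152, 137, 126, 133, 176, 195, 179, 141, 163, 198, 216, 216, 204, 180, 150, 168, 186, 185, 154, 122, 99, 89, 85, 85, 88, 87]
```

The profiles show the cassette flat, centred and behind the heel bar, with the foot plate uncovered and the arm clear. I'll hand the job in.

```bash
python3 -c "
from station import bot
print(bot.job_done())"
```

```text
the job is handed in; nothing more can be done
None
```

The cassette was laid flat intake face up and let go, then seated flat behind the heel bar with the plunger held in by my readings (about 8 mm or more); the job is handed in at about 28 s, and the hand-in returned no verdict.

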